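# Park the thermometer probe in its bench holder

## Robot

A 6-joint arm with a two-finger parallel gripper is mounted at the origin on a cart in front of the work surface, level with it; the furniture and walls round the work are solid. World frame = base frame: x ahead of the robot, y to its left, z up, the work surface at z = 0. Lengths are in m, angles in degrees, forces in N, time in s.
With the tool pointing down it reaches from about 0.375 to 0.9 m from the base axis. Payload 3.1 kg.
Tool frame: the origin (TCP) lies at the very end of the fingers, on their centre line; the grasp point (between the pads) lies 19 mm behind it; z points along the fingers, y is the direction in which the jaws open and shut (so a half turn about z gives the same grasp; the last joint's range is limited). The gripper opens to 87 mm and grips with 3 to 60 N. Pads are 19 mm wide; open, the fingers measure 117 mm over their backs; the gripper's body (75 mm by 190 mm) begins 51 mm behind the grasp point.
Start: joints at [59.158, 30.224, 82.088, -0, 67.689, -10.227], TCP at [0.22, 0.585, 0.223] pointing down, gripper open.
Joint ranges: [-176.69, 176.69], [-43.24, 126.21], [12.49, 139.97], [-82, 262], [0, 151.66], [-163.58, 163.58]. Speed limits (degrees/s): [159.86, 159.86, 180, 180, 180, 180].

## Interface

Orientations are given as a 3x3 rotation matrix whose columns are the frame's x, y, z axes.
In Python, from rig import readout, capture, camera_model, bot, spot_in, regions_of gives the robot as it stands.
- The arm moves only by the tool send_rows, never from a script. Its argument "moves" is a list that holds one entry, the list of rows, each a list of 7 numbers: the turn, a rotation vector about the tool's x, y, z in degrees, then the shift along the tool's x, y, z in cm, then the opening, from -1 (shut) to 1 (fully open). A call has exactly 5 rows; each row shifts and turns the commanded pose from where the row before left it, along the tool's axes as they then stand; what a row does not reach is not made up. A row lasts 1/10 s, in which the tool goes at most 50 mm and 8.59 degrees, less where a joint would pass 70% of its speed; a pose out of reach is approached as far as the arm can. A call with a gripper value outside its range is refused whole. The fingers move at their own pace and stop on an object; the grip force is fixed at half the most. Time passes only in rows, so rows that do not move let the fingers close, or fill a call up. It gives the time, the measured TCP pose, the force and the opening at its end, in the units of the state.
- readout.read_state(): the state, without advancing time (a new reading comes with each control period).
- capture(name): name is "scene" or "top" or "wrist"; returns the picture (480x640x3 uint8, blue, green, red); there is no depth.
- camera_model(name): a dict with "camera_matrix" (3x3 intrinsics, pixels), "pose" (4x4, takes a point from camera to world coordinates). Camera axes: x right, y up, looking along -z (the intrinsics and any distortion apply to the point x, -y, -z); pixel columns grow to the right and rows downward; lengths in m; the calibration is good to about 2 mm. A picture is of the moment at which its call begins: read the wrist's pose just before it. camera_model takes no time and is no camera call; for the wrist camera it gives the pose at the moment of the call.
- bot.hand_in(): hands the job in, once; it reports no verdict.
Trained networks look in the newest picture that a camera, given by its name, has taken for a name from the list of things; names that differ only in an ending like _2 or _b are one class to them, and where a whole thing is asked for, a point or a joint stands for the part that bears it (a point fixed in the world has none). Each returns a list of dicts, best first, with "p" (0 to 1); they miss things now and then, are a little off and sometimes report something else, mostly with a low value. They report only what shows in the picture. A call takes as long as a camera call. They do not tell look-alikes from the thing itself.
- spot_in(camera, thing): "location" ([x, y, z] in m, in world coordinates, good to about 4 mm: the middle of the surface that is visible of it).
- regions_of(camera, thing): "mask" (480x640 bool, what is visible of it).
The state is a dict: "time_s": time; "joint_positions": joint angles; "qvel": joint speeds; "tau": joint torques, N m; "position": TCP position; "tcp_rot": TCP orientation; "force": force on the tool from outside, world axes, zero at the start; "moment": the same for the moment, N m; "opening": opening from 0.0 (shut) to 1.0 (fully open).
Only numpy, scipy, OpenCV 4.12 (cv2) and the standard library are available. Lean on these libraries where they do the work, as an engineer would, in place of code of your own. Each camera call takes 0.05 s, during which the arm holds its last target. There are 200 camera calls.

## Task

Park the thermometer probe in the sloped holder: feed its thin tip down through the row of wire rings until its collar rests on the smallest ring, then press the handle down into the spring clip until the clip snaps round it and the probe lies fully home. Leave it there, and do not shove or knock over the beaker, the brown bottle or the timer.

Things in the scene. Friction and masses are not known exactly. Their poses are not given: they have to be found in the camera images.
- probe_handle (a point): Point on the axis of the loose probe, in its grey handle, 110 mm behind the front face of its collar: the place that belongs in the clip. +x runs along the probe to its rear end, away from the thin tip; at the start +z is up. The handle, 14 mm in diameter, is plain from 102 mm ahead of this point to 50 mm behind it, then comes an 18 mm wide hexagonal cap.
- probe: Straight thermometer probe, 249 mm long, about 0.1 kg. Origin on its axis at the front face of the collar (18 mm in diameter, 8 mm long), +x to the rear: ahead of it a thin steel sheath, 6 mm in diameter; behind it the grey handle, from 160 mm on a hexagonal cap 12 mm long and a 6 mm stub. At the start it lies level on the bench, its axis 9 mm up.
- probe_tip (a point): Rounded end of the probe's thin sheath, on the axis, 71 mm ahead of the collar's front face and 181 mm from probe_handle; axes as for probe_handle.
- clip_seat (a point): Where probe_handle must end up, on the axis of the clip and rings of the fixed grey sheet-metal holder. +x runs up the slope along that axis (25 deg above level, away from the robot), +y to its left, +z square off the slope. The sloping face is 96 mm wide, 30 mm below the axis, from 126 mm down-slope to 42 mm up-slope. Fingers have room up-slope and down-slope of the clip.
- clip_left: Left spring-steel finger of the clip (the right one mirrors it), 16 mm long along the axis; origin at its hinge, below the axis. The lips stand 10 mm apart 6 mm above the axis and flare to 20 mm apart at the tops, 10 mm above it. The handle goes in along -z of clip_seat, about 10 to 17 N, down to a saddle 7 mm below the axis. The 18 mm collar does not pass between them.
- stop_ring (a point): Centre of the upper face of the smallest wire ring (12 mm bore), on the axis 110 mm down-slope of clip_seat, axes alike: the front of the collar stops here. Two wider rings stand up-slope of it: 31 mm bore at 19 mm and 40 mm bore at 40 mm. So the probe can come in over the clip 11 to 13 deg steeper than the slope, aimed at this point, and then be swung down about it.
- beaker: Clear plastic beaker, 54 mm wide, 70 mm high; origin at the centre of its underside, z up. Bystander.
- bottle: Brown bottle with a black cap, 58 mm wide, 104 mm high; origin at the centre of its underside, z up. Bystander.
- timer: Small flat bench timer, 62 x 66 x 23 mm; origin at the centre of its underside. Bystander.
There are look-alikes about, which are no part of the job. What is shaped like the probe but yellow is not meant.

How it is judged:
By the outcome, as a careful person would: the job done as asked, in the order asked, and still so for the second after the job is handed in, with the robot touching nothing.
It also fails if it takes over 54 s, if anything falls off the work surface, if the arm or the gripper's body presses on something with over 40 N, if the wrist force passes 120 N, or if a joint passes its speed limit or range.

## Working session

There is one attempt and no reset: what is moved stays moved. The work goes in short steps, Python scripts to look and compute and a tool call to move; the robot and the scene stay as the last step left them, time stands still between calls to the robot, and variables do not carry over. Pictures are saved under pics/ and viewed, about 8 in all and at most 12, crops included, and the job is handed in when it is done.

Besides the shell and the picture viewer there is one more tool, called after "Emit:" as name(argument=value, ...) on one line, values as JSON. send_rows: Moves the arm, as the interface text tells. Its arguments: {"type":"object","properties":{"moves":{"type":"array","items":{"type":"array","items":{"type":"array","items":{"type":"number"}}}}},"required":["moves"]}

```bash
ls; mkdir -p pics
python3 - <<'E'
from rig import readout, capture, camera_model, spot_in, regions_of
import cv2,numpy as np
for c in("scene","top"):
    im=capture(c); cv2.imwrite(f"pics/{c}0.png",im)
    m=camera_model(c); print(c,np.round(m["pose"],3).tolist(),np.round(m["camera_matrix"],1).tolist(),[k for k in m])
    for t in("probe","probe_handle","probe_tip","clip_left","clip_seat","stop_ring","beaker","bottle","timer"):
        try: print(t,[(round(d["p"],2),np.round(d["location"],3).tolist()) for d in spot_in(c,t)][:4])
        except Exception as e: print(t,e)
print(readout.read_state())
E
```

```text
pics
scene [[-0.723, -0.489, 0.489, 1.086], [0.691, -0.522, 0.5, 0.553], [0.011, 0.699, 0.715, 0.949], [0.0, 0.0, 0.0, 1.0]] [[503.3, 0.0, 318.0], [0.0, 503.3, 234.8], [0.0, 0.0, 1.0]] ['camera_matrix', 'pose']
probe [(0.86, [0.424, 0.238, 0.011]), (0.69, [0.46, 0.026, 0.015])]
probe_handle [(0.9, [0.458, 0.03, 0.015]), (0.75, [0.424, 0.233, 0.012])]
probe_tip [(0.86, [0.424, 0.233, 0.015]), (0.76, [0.459, 0.028, 0.015])]
clip_left [(0.49, [0.51, -0.201, 0.105])]
clip_seat [(0.92, [0.488, -0.194, 0.07])]
stop_ring [(0.56, [0.488, -0.197, 0.069])]
beaker [(0.5, [0.664, 0.008, 0.055]), (0.46, [0.423, 0.231, 0.013])]
bottle [(0.9, [0.521, -0.339, 0.068]), (0.69, [0.49, -0.194, 0.069]), (0.64, [0.338, -0.243, 0.023])]
timer [(0.76, [0.34, -0.243, 0.02]), (0.72, [0.424, 0.233, 0.014])]
top [[-0.002, 0.996, -0.087, 0.365], [-1.0, -0.003, -0.017, -0.058], [-0.017, 0.087, 0.996, 1.395], [0.0, 0.0, 0.0, 1.0]] [[623.3, 0.0, 322.6], [0.0, 623.3, 237.7], [0.0, 0.0, 1.0]] ['camera_matrix', 'pose']
probe [(0.7, [0.406, 0.232, 0.019]), (0.65, [0.454, 0.015, 0.014])]
probe_handle [(0.88, [0.45, 0.02
[... 400 characters left out ...]
  8.20871858e+01, -3.99946676e-03,
        6.76905170e+01, -1.02273471e+01]), 'qvel': array([ 0.01952561,  0.00568535, -0.08181152, -0.12138785, -0.00736517,
       -0.07958611]), 'tau': array([-7.85768975e-05, -4.40022326e+01, -1.76987869e+01,  6.33339118e-02,
        5.03703102e-02,  1.12638816e-06]), 'position': array([0.22003139, 0.58495983, 0.22257271]), 'tcp_rot': array([[-9.35977118e-01,  3.52060835e-01,  6.25183268e-05],
       [ 3.52060834e-01,  9.35977120e-01, -2.12643419e-05],
       [-6.60020654e-05,  2.10731681e-06, -9.99999998e-01]]), 'force': array([-0.84296684,  0.27031376,  0.52577701]), 'moment': array([ 0.00146623, -0.00703299,  0.07109601]), 'opening': 0.9987934492741896}
```

View pics/top0.png

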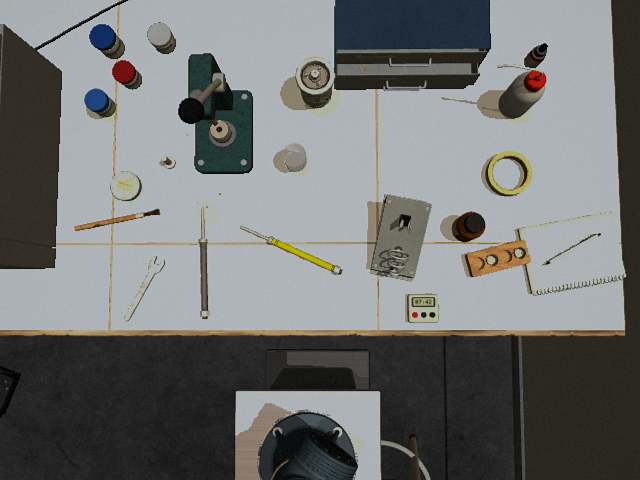

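View pics/scene0.png

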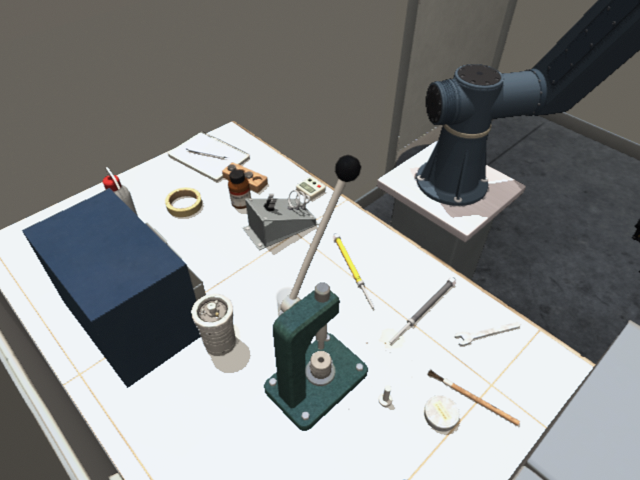

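```bash
cat > h.py <<'E'
import numpy as np,cv2
from rig import readout, capture, camera_model, spot_in, regions_of
from scipy.spatial.transform import Rotation as R
def ray(m,px):
    K=np.array(m["camera_matrix"]);T=np.array(m["pose"])
    d=np.linalg.inv(K)@[px[0],px[1],1]; d=T[:3,:3]@[d[0],-d[1],-d[2]]
    return T[:3,3],d
def onz(m,px,z):
    o,d=ray(m,px); return o+d*(z-o[2])/d[2]
def proj(m,P):
    T=np.array(m["pose"]);p=(np.atleast_2d(P)-T[:3,3])@T[:3,:3]; p=p*[1,-1,-1]
    q=p@np.array(m["camera_matrix"]).T; return q[:,:2]/q[:,2:]
def rows(target_p,target_R,n=5,cur=None):
    s=cur or readout.read_state(); p=np.array(s["position"]);Rm=np.array(s["tcp_rot"])
    d=R.from_matrix(Rm.T@target_R).as_rotvec(degrees=True); print("turn tool deg",d.round(2),"shift tool cm",(Rm.T@(target_p-p)*100).round(2))
    return d,Rm.T@(target_p-p)*100
E
python3 - <<'E'
from h import *
for c in("scene","top"):
    m=camera_model(c); im=capture(c)
    for d in regions_of(c,"probe")[:3]:
        ys,xs=np.nonzero(d["mask"]); px=np.c_[xs,ys].astype(float)
        print(c,round(d["p"],2),len(xs),px.mean(0).round(),im[ys,xs].mean(0).round())
        P=np.array([onz(m,q,.009)[:2] for q in px]); vx,vy,x0,y0=cv2.fitLine(P.astype(np.float32),cv2.DIST_L2,0,.01,.01).ravel()
        t=(P-[x0,y0])@[vx,vy]; print("  dir",vx,vy,"ends",np.array([x0,y0])+t.min()*np.array([vx,vy]),np.array([x0,y0])+t.max()*np.array([vx,vy]),t.max()-t.min())
im=capture("top"); cv2.imwrite("pics/crop1.png",np.hstack([cv2.resize(im[190:330,150:260],None,fx=4,fy=4,interpolation=2)[:, :340],cv2.resize(im[185:295,360:475],None,fx=4,fy=4,interpolation=2)[:,:460].copy() if 0 else cv2.resize(im[185:290,360:445],(454,560),interpolation=2)]))
E
```

```text
scene 0.94 340 [349. 261.] [113. 207. 213.]
  dir 0.4157683 0.90947056 ends [ 0.41071651 -0.075811  ] [0.50218617 0.12427392] 0.22000153386060017
scene 0.61 494 [426. 306.] [151. 152. 153.]
  dir 0.9991018 0.0423746 ends [0.30518139 0.22568883] [0.55279281 0.2361907 ] 0.24783402186998427
top 0.64 468 [203. 275.] [85. 94. 99.]
  dir 0.99950117 0.031582557 ends [0.30992171 0.22816502] [0.54670569 0.23564699] 0.23690215479052287
top 0.59 563 [299. 253.] [ 41. 152. 161.]
  dir 0.4132078 0.9106368 ends [ 0.41015085 -0.07478526] [0.51119433 0.14789668] 0.24453431041843432
```

View pics/crop1.png

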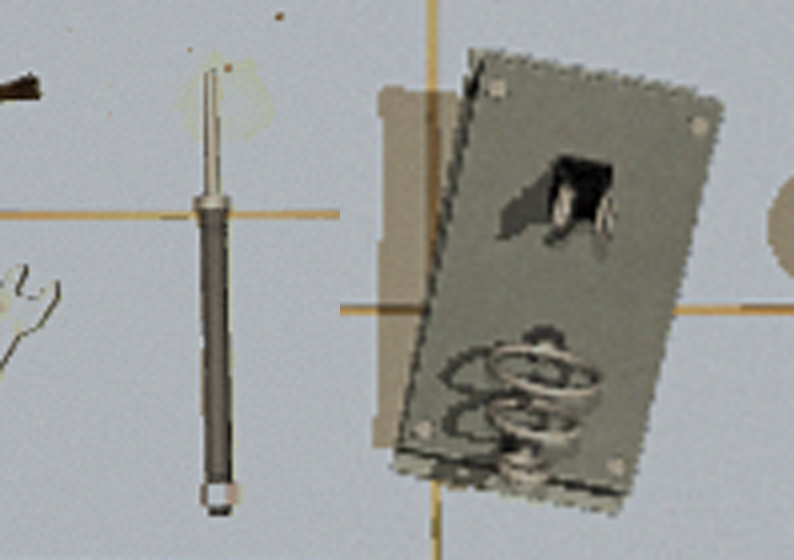

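Run:
```python
from h import *
m=camera_model("top")
for n,q in dict(rear=(204.75,318.5),tip=(202.75,207),col=(202.9,239.5)).items(): print(n,onz(m,q,.009).round(4))
a=np.radians(182.); T=np.array([[np.cos(a),np.sin(a),0],[np.sin(a),-np.cos(a),0],[0,0,-1]])
rows(np.array([.345,.229,.003]),T)
from scipy.optimize import least_squares
q=np.array([(384.3,194.4),(431.5,203.75),(415.2,277.2),(371.6,269.4)])
L=np.array([(.042,.048,-.03),(.042,-.048,-.03),(-.126,-.048,-.03),(-.126,.048,-.03)])
f=lambda v:(proj(m,L@R.from_euler("zy",[v[3],-np.radians(25)]).as_matrix().T+v[:3])-q).ravel()
s=least_squares(f,[.5,-.2,.1,0]); print(s.x,s.fun.round(1))
```

```text
rear [0.3068 0.2269 0.009 ]
tip [0.5557 0.235  0.009 ]
col [0.4824 0.2336 0.009 ]
turn tool deg [  0.     0.   -22.62] shift tool cm [-24.23 -28.92  21.96]
[ 0.50419521 -0.20594622  0.13532864 -0.16030795] [ 1.1  1.1 -0.1 -1.3 -0.3 -0.6 -0.8  0.8]
```

Emit:
send_rows(moves=[[[0, 0, 0, -3.0, -3.6, 1.0, 1], [0, 0, 0, -3.0, -3.6, 1.0, 1], [0, 0, 0, -3.0, -3.6, 1.0, 1], [0, 0, 0, -3.0, -3.6, 1.0, 1], [0, 0, 0, -3.0, -3.6, 1.0, 1]]])

```text
time_s: 1.75
position: [0.2975, 0.3623, 0.1725]
tcp_rot: [[-0.936, 0.351, 0.001], [0.351, 0.936, 0.001], [-0.001, 0.001, -1.0]]
force: [0.5, 0.2, 0.1]
opening: 1.0
```

Emit:
send_rows(moves=[[[0, 0, 0, -3.0, -3.6, 1.0, 1], [0, 0, 0, -3.0, -3.6, 1.0, 1], [0, 0, -8, 0, 0, 0, 1], [0, 0, -8, 0, 0, 0, 1], [0, 0, -6.6, 0, 0, 0, 1]]])

```text
time_s: 2.25
position: [0.3285, 0.2746, 0.1527]
tcp_rot: [[-0.999, -0.038, 0.0], [-0.038, 0.999, 0.0], [-0.0, 0.0, -1.0]]
force: [-0.2, 0.4, -0.3]
opening: 1.003
```

Run:
```python
from h import *
a=np.radians(182.); T=np.array([[np.cos(a),np.sin(a),0],[np.sin(a),-np.cos(a),0],[0,0,-1]])
rows(np.array([.345,.229,.003]),T); print(readout.read_state()["joint_positions"].round(1))
m=camera_model("wrist");im=capture("wrist");cv2.imwrite("pics/w1.png",im);T=np.array(m["pose"]);s=readout.read_state();Rm=s["tcp_rot"]
print((Rm.T@(T[:3,3]-s["position"])).round(3),(Rm.T@T[:3,:3]).round(2).tolist(),np.round(m["camera_matrix"],0).tolist())
print(proj(m,[[.307,.227,.009],[.345,.229,.009],[.375,.23,.009],[.485,.233,.009]]).round())
```

```text
turn tool deg [0.01 0.02 0.16] shift tool cm [-1.47 -4.62 14.97]
[ 24.9  22.2 113.6   0.   44.2 -67.3]
[ 0.066  0.    -0.162] [[-0.0, 0.97, 0.24], [1.0, 0.0, 0.0], [0.0, 0.24, -0.97]] [[356.0, 0.0, 322.0], [0.0, 356.0, 243.0], [0.0, 0.0, 1.0]]
[[268. 206.]
 [270. 248.]
 [271. 280.]
 [274. 386.]]
```

Emit:
send_rows(moves=[[[0, 0, 0, -0.4, -1.5, 2.5, 1], [0, 0, 0, -0.4, -1.5, 2.5, 1], [0, 0, 0, -0.4, -1.4, 2.5, 1], [0, 0, 0, -0.3, -0.2, 3, 1], [0, 0, 0, 0, 0, 0, 1]]])

```text
time_s: 2.8
position: [0.3436, 0.2289, 0.0452]
tcp_rot: [[-0.999, -0.032, -0.005], [-0.032, 0.999, -0.002], [0.005, -0.002, -1.0]]
force: [-0.7, -0.3, 0.5]
opening: 1.0
```

Emit:
send_rows(moves=[[[0, 0, 0, 0, 0, 2.2, 1], [0, 0, 0, 0, 0, 2.0, 1], [0, 0, 0, 0, 0, 0.3, 1], [0, 0, 0, 0, 0, 0, 0.3], [0, 0, 0, 0, 0, 0, -1]]])

```text
time_s: 3.3
position: [0.3449, 0.2301, 0.0036]
tcp_rot: [[-0.999, -0.035, 0.002], [-0.035, 0.999, 0.001], [-0.002, 0.001, -1.0]]
force: [0.4, -0.6, -0.3]
opening: 0.892
```

Emit:
send_rows(moves=[[[0, 0, 0, 0, 0, 0, -1], [0, 0, 0, 0, 0, 0, -1], [0, 0, 0, 0, 0, 0, -1], [0, 0, 0, 0, 0, 0, -1], [0, 0, 0, 0, 0, 0, -1]]])

```text
time_s: 3.8
position: [0.3445, 0.2297, 0.0026]
tcp_rot: [[-0.999, -0.035, 0.0], [-0.035, 0.999, 0.0], [-0.0, 0.0, -1.0]]
force: [-0.4, -0.2, -0.6]
opening: 0.443
```

Emit:
send_rows(moves=[[[0, 0, 0, 0, 0, 0, -1], [0, 0, 0, 0, 0, 0, -1], [0, 0, 0, 0, 0, 0, -1], [0, 0, 0, 0, 0, 0, -1], [0, 0, 0, 0, 0, 0, -1]]])

```text
time_s: 4.3
position: [0.3443, 0.2297, 0.0025]
tcp_rot: [[-0.999, -0.035, -0.0], [-0.035, 0.999, -0.0], [0.0, -0.0, -1.0]]
force: [-0.1, 0.4, -0.5]
opening: 0.15
```

Emit:
send_rows(moves=[[[0, 0, 0, 0, 0, 0, -1], [0, 0, 0, 0, 0, 0, -1], [0, 0, 0, 0, 0, -0.5, -1], [0, 0, 0, 0, 0, -1.5, -1], [0, 0, 0, 0, 0, -2, -1]]])

```text
time_s: 4.8
position: [0.3437, 0.2295, 0.0426]
tcp_rot: [[-0.999, -0.035, -0.002], [-0.035, 0.999, -0.001], [0.002, -0.001, -1.0]]
force: [0.5, -0.1, -1.2]
opening: 0.149
```

Emit:
send_rows(moves=[[[0, 0, 0, 0, 0, -3, -1], [0, 0, 0, 0, 0, -4.5, -1], [0, 0, 0, 0, -2, -4.5, -1], [0, 0, 0, 0, -3, -4, -1], [0, 0, 0, 0, -4, -2, -1]]])

```text
time_s: 5.3
position: [0.3487, 0.1397, 0.2259]
tcp_rot: [[-0.999, -0.038, 0.007], [-0.038, 0.999, 0.001], [-0.007, 0.0, -1.0]]
force: [1.1, -0.4, -0.6]
opening: 0.151
```

Emit:
send_rows(moves=[[[0, 0, 0, 0, -4.5, 0, -1], [0, 0, 0, 0, -4.5, 0, -1], [0, 0, 0, 0, -4.5, 0, -1], [0, 0, 0, 0, -4, 0, -1], [0, 0, 0, -2, -2, 0, -1]]])

```text
time_s: 5.8
position: [0.3717, -0.0565, 0.2226]
tcp_rot: [[-1.0, -0.03, -0.003], [-0.03, 1.0, 0.0], [0.003, 0.0, -1.0]]
force: [-0.2, 1.1, -1.2]
opening: 0.148
```

Emit:
send_rows(moves=[[[0, 0, 8, 0, 0, 0, -1], [0, 0, 8, 0, 0, 0, -1], [0, 0, 8, 0, 0, 0, -1], [0, 0, 8, 0, 0, 0, -1], [0, 0, 8, 0, 0, 0, -1]]])

```text
time_s: 6.3
position: [0.3735, -0.0541, 0.2226]
tcp_rot: [[-0.784, 0.62, -0.001], [0.62, 0.784, 0.0], [0.001, -0.0, -1.0]]
force: [-0.7, -0.3, -0.6]
opening: 0.148
```

Emit:
send_rows(moves=[[[0, 0, 8, 0, 0, 0, -1], [0, 0, 8, 0, 0, 0, -1], [0, 0, 8, 0, 0, 0, -1], [0, 0, 8, 0, 0, 0, -1], [0, 0, 8, 0, 0, 0, -1]]])

```text
time_s: 6.8
position: [0.3736, -0.054, 0.2226]
tcp_rot: [[-0.202, 0.979, -0.001], [0.979, 0.202, 0.0], [0.0, -0.0, -1.0]]
force: [0.2, -0.3, -1.0]
opening: 0.153
```

Emit:
send_rows(moves=[[[0, 0, 8, 0, 0, 0, -1], [0, 0, 8, 0, 0, 0, -1], [0, 0, 8, 0, 0, 0, -1], [0, 0, 8, 0, 0, 0, -1], [0, 0, 8, 0, 0, 0, -1]]])

```text
time_s: 7.3
position: [0.3736, -0.0541, 0.2226]
tcp_rot: [[0.475, 0.88, -0.0], [0.88, -0.475, 0.0], [0.0, -0.001, -1.0]]
force: [0.3, -0.7, 0.4]
opening: 0.151
```

Emit:
send_rows(moves=[[[0, 0, 8, 0, 0, 0, -1], [0, 0, 8, 0, 0, 0, -1], [0, 0, 8, 0, 0, 0, -1], [0, 0, 8, 0, 0, 0, -1], [0, 0, 8, 0, 0, 0, -1]]])

```text
time_s: 7.8
position: [0.3737, -0.0541, 0.2227]
tcp_rot: [[0.929, 0.369, -0.0], [0.369, -0.929, 0.0], [-0.0, -0.0, -1.0]]
force: [0.3, -0.0, -0.9]
opening: 0.146
```

Emit:
send_rows(moves=[[[0, 0, 8, 0, 0, 0, -1], [0, 0, 8, 0, 0, 0, -1], [0, 0, 8, 0, 0, 0, -1], [0, 0, 7, 0, 0, 0, -1], [0, 0, 0, 2, 1, -2, -1]]])

```text
time_s: 8.3
position: [0.3872, -0.0645, 0.2406]
tcp_rot: [[0.987, -0.158, -0.01], [-0.158, -0.987, 0.005], [-0.011, -0.004, -1.0]]
force: [0.3, 0.7, -1.1]
opening: 0.153
```

Emit:
send_rows(moves=[[[0, 0, 0, 3.5, 2.5, -2, -1], [0, 0, 0, 3.5, 2.5, -2, -1], [0, 0, 0, 3.5, 2.5, -2, -1], [0, 0, 0, 3.5, 2.5, 0, -1], [0, 0, 0, 1.8, 1.4, 0, -1]]])

```text
time_s: 8.8
position: [0.5329, -0.2074, 0.3034]
tcp_rot: [[0.987, -0.158, 0.003], [-0.158, -0.987, -0.002], [0.003, 0.002, -1.0]]
force: [-0.1, 0.6, -1.0]
opening: 0.149
```

Run:
```python
from h import *
s=readout.read_state();print(s["position"].round(4),s["tcp_rot"].round(3).tolist(),s["joint_positions"].round(1))
m=camera_model("wrist");im=capture("wrist");cv2.imwrite("pics/w2.png",im)
import json;json.dump({k:np.array(v).tolist() for k,v in m.items()},open("w2.json","w"))
```

```text
[ 0.5329 -0.2074  0.3034] [[0.987, -0.158, 0.003], [-0.158, -0.987, -0.002], [0.003, 0.002, -1.0]] [-32.4  21.2  84.2  -0.   74.4  66.6]
```

View pics/w2.png

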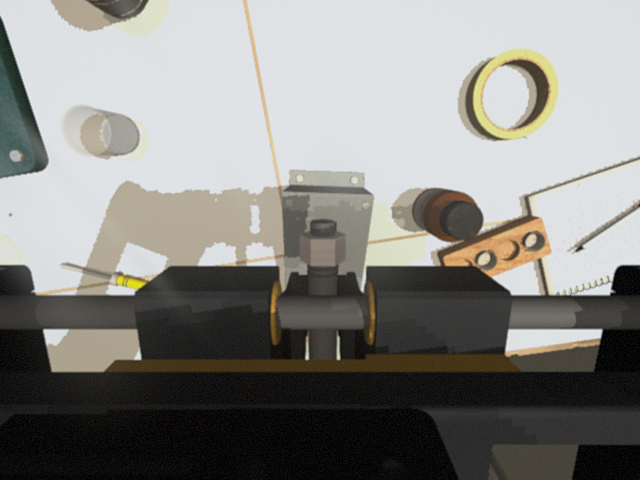

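Emit:
send_rows(moves=[[[0, 0, 0, -3, 0, 0, -1], [0, 0, 0, -4, 0, 1, -1], [0, 0, 0, -4, 0, 1, -1], [0, 0, 0, -2, 0, 0, -1], [0, 0, 0, 0, 0, 0, -1]]])

```text
time_s: 9.35
position: [0.3985, -0.1821, 0.282]
tcp_rot: [[0.987, -0.158, -0.004], [-0.158, -0.987, 0.003], [-0.004, -0.002, -1.0]]
force: [1.0, 0.6, -1.4]
opening: 0.154
```

Run:
```python
from h import *
s=readout.read_state();print(s["position"].round(4),s["tcp_rot"].round(3).tolist(),s["joint_positions"].round(1))
m=camera_model("wrist");im=capture("wrist");cv2.imwrite("pics/w3.png",im);cv2.imwrite("pics/w3c.png",cv2.resize(im[60:270,200:480],(800,600),interpolation=cv2.INTER_CUBIC))
import json;json.dump({k:np.array(v).tolist() for k,v in m.items()},open("w3.json","w"))
```

```text
[ 0.3985 -0.1821  0.282 ] [[0.987, -0.158, -0.004], [-0.158, -0.987, 0.003], [-0.004, -0.002, -1.0]] [-39.2  11.2 102.8  -0.   66.2  59.9]
```

View pics/w3c.png

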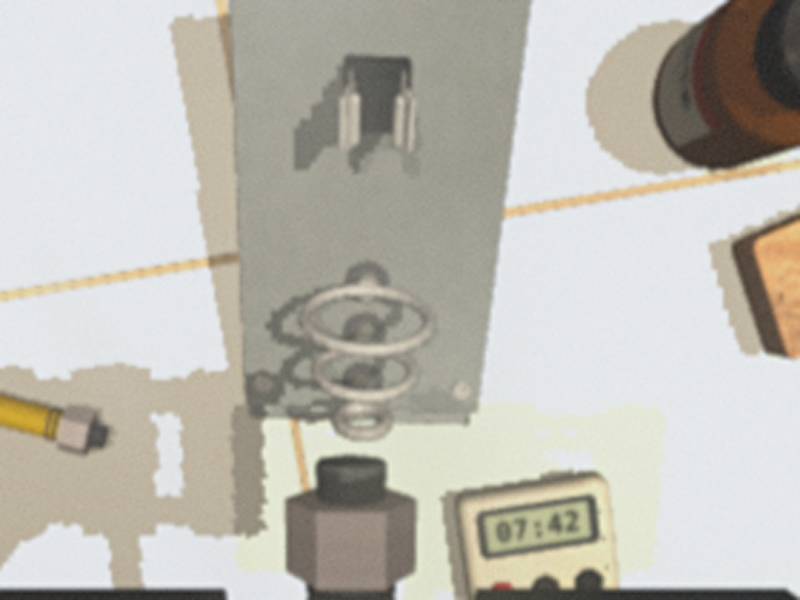

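Run:
```python
import cv2,numpy as np
a=cv2.imread("pics/w3.png")[0:120,260:400];b=cv2.imread("pics/w2.png")[160:280,260:400];c=cv2.imread("pics/scene0.png")[180:260,230:330]
f=lambda i,w,h:cv2.resize(i,(w,h),interpolation=cv2.INTER_CUBIC)
o=np.zeros((600,800,3),np.uint8);o[:300,:350]=f(a,350,300);o[300:,:350]=f(b,350,300);o[:360,350:800]=f(c,450,360);cv2.imwrite("pics/c3.png",o)
```

```text
(no output)
```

View pics/c3.png

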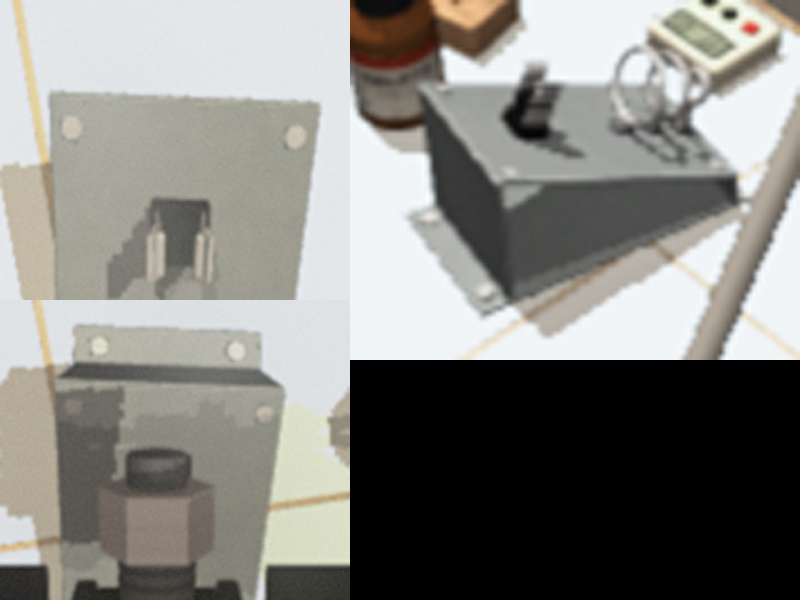

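```bash
cat > fit.py <<'E'
from h import *
import json
from scipy.optimize import least_squares
w2=json.load(open("w2.json"));w3=json.load(open("w3.json"));sc=camera_model("scene");tp=camera_model("top")
FL,FR,NR,NL=[np.array(v) for v in((.042,.048,-.03),(.042,-.048,-.03),(-.126,-.048,-.03),(-.126,.048,-.03))]
ax=lambda t:np.array((t,0,0))
obs=[(w3,FL,(280,37.2)),(w3,FR,(388,40.8)),(w3,NL,(286.8,204.6)),(w3,NR,(365.9,207)),(w3,ax(-.07),(328.5,171.3)),(w3,ax(-.091),(327.4,190.9)),(w3,ax(-.11),(326.7,207)),
(w2,FL,(283.2,190)),(w2,FR,(373.6,195.2)),(sc,FR,(246,198.9)),(sc,FL,(264.4,220)),(sc,NL,(316.7,219.6)),
(tp,FL,(384.3,194.4)),(tp,FR,(431.5,203.75)),(tp,NR,(415.2,277.2)),(tp,NL,(371.6,269.4))]
M=lambda v:R.from_euler("zy",[v[3],-np.radians(25)]).as_matrix()
def f(v,o=obs): return np.concatenate([(proj(m,M(v)@L+v[:3])[0]-q) for m,L,q in o])
if __name__=="__main__":
    s=least_squares(f,[.5,-.2,.1,-.16],loss="soft_l1");print(s.x.round(4),np.degrees(s.x[3]));print(f(s.x).reshape(-1,2).round(1).tolist())
    s3=least_squares(f,[.5,-.2,.1,-.16],args=(obs[:7],));print("w3 only",s3.x.round(4));print(s3.fun.reshape(-1,2).round(1).tolist())
    print("stop ring",(s.x[:3]+M(s.x)@[-.11,0,0]).round(4))
    print("clip lips w3 pred",proj(w3,[s.x[:3]+M(s.x)@[x,y,.006] for x in(-.008,.008) for y in(-.005,.005)]).round(1).tolist())
E
python3 fit.py
```

```text
[ 0.5065 -0.2098  0.1067 -0.1883] -10.791558071089892
[[-0.7, 0.9], [-0.0, 1.5], [-3.0, -1.9], [-0.5, -4.1], [1.3, 0.3], [1.2, -1.1], [1.0, -1.9], [-1.9, 5.0], [0.2, 0.2], [-0.9, -0.2], [-0.8, -1.7], [0.1, -3.0], [2.5, 1.6], [-0.0, 0.3], [-1.9, -1.0], [-1.3, -0.7]]
w3 only [ 0.5056 -0.2096  0.1116 -0.1881]
[[-1.4, 0.3], [0.9, 0.9], [-3.4, -0.5], [-0.1, -2.8], [1.4, 1.5], [1.3, 0.3], [1.0, -0.3]]
stop ring [ 0.4086 -0.1892  0.061 ]
clip lips w3 pred [[339.9, 111.8], [328.7, 111.5], [341.3, 93.0], [329.8, 92.7]]
```

```bash
cat >> fit.py <<'E'
def g(v):
    r=[f(v,obs[:7])*np.r_[np.ones(8)*.4,np.ones(6)*1.5],f(v,obs[7:])*.4]
    c=proj(w3,[v[:3]+M(v)@[x,0,.008] for x in(-.008,.008)]).mean(0)-[332,102.5]; return np.concatenate(r+[c*1.5])
V=least_squares(g,[.5,-.2,.1,-.16],loss="soft_l1").x
E
python3 - <<'E'
from fit import *
print("V",V.round(4),np.degrees(V[3]),f(V).reshape(-1,2)[:7].round(1).tolist())
s=readout.read_state();p,Rm=s["position"],s["tcp_rot"]
out=[]
for c in("scene","top"):
    im=capture(c);m=camera_model(c);cv2.imwrite(f"pics/{c}3.png",im)
    X=[p+Rm@[x,0,-.0065] for x in(-.2115,-.1405,0,.0375)];q=proj(m,X);print(c,q.round(1).tolist())
    rr=proj(m,[V[:3]+M(V)@[x,0,0] for x in(-.11,-.091,-.07,0)]);print("rings",rr.round(1).tolist())
    cx,cy=q.mean(0).astype(int);k=im[max(cy-75,0):cy+75,max(cx-75,0):cx+75];print("off",max(cx-75,0),max(cy-75,0),k.shape);out.append(cv2.resize(k,(400,400),interpolation=cv2.INTER_CUBIC))
cv2.imwrite("pics/c4.png",np.hstack(out))
E
```

```text
V [ 0.5065 -0.2079  0.1108 -0.1809] -10.362943985484408 [[-3.8, 0.3], [-1.7, -0.0], [-4.2, -0.9], [-0.9, -3.6], [-0.0, 0.9], [0.1, -0.4], [-0.0, -1.0]]
scene [[379.1, 97.7], [356.7, 106.1], [309.0, 124.0], [295.5, 129.1]]
rings [[306.0, 196.8], [300.3, 196.8], [294.0, 196.8], [271.8, 196.9]]
off 260 39 (150, 150, 3)
top [[386.6, 391.4], [392.6, 350.7], [404.2, 271.3], [407.3, 250.4]]
rings [[394.4, 271.3], [396.3, 263.1], [398.4, 254.0], [405.6, 223.0]]
off 322 240 (150, 150, 3)
```

View pics/c4.png

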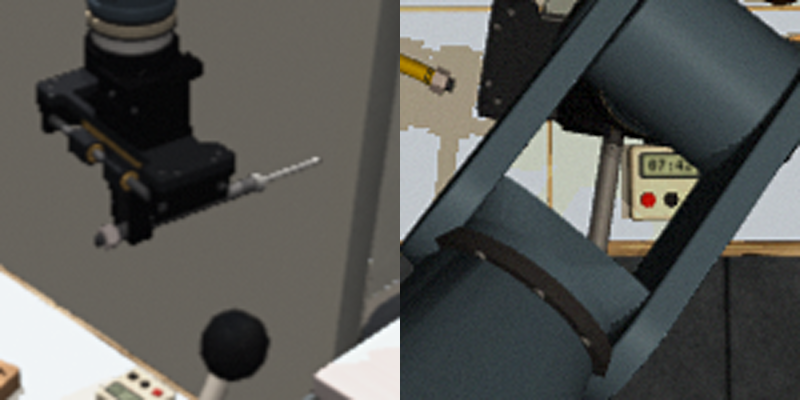

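```bash
cat > tgt.py <<'E'
from fit import *
G=.1405;H=.0065
def tool(pitch,d,off=(0,0,0),V=V,G=G,H=H):
    a=np.radians(pitch);C=M(V);u=C@[np.cos(a),0,np.sin(a)];w=C@[-np.sin(a),0,np.cos(a)]
    T=np.c_[u,-C[:,1],-w];p=V[:3]+C@(np.array([-.11,0,0])+off)+u*(d+G)-w*H
    return p,T
E
python3 - <<'E'
from tgt import *
p,T=tool(12,.14);print(p.round(3));rows(p,T);s=readout.read_state()
d=T.T@(p-s["position"])*100;print("shift in target axes",d.round(2))
E
```

```text
[ 0.632 -0.238  0.227]
turn tool deg [ 4.13 36.51  1.79] shift tool cm [23.44  1.62  5.69]
shift in target axes [15.54  1.89 18.42]
```

Emit:
send_rows(moves=[[[0, 0, 0, 4, 0.3, 0, -1], [0, 0, 0, 4.5, 0.3, 0, -1], [0, 0, 0, 4.5, 0.4, 0, -1], [0, 0, 0, 4.5, 0.3, 0, -1], [0, 0, 0, 4, 0.3, 0, -1]]])

```text
time_s: 10.0
position: [0.6157, -0.2342, 0.2822]
tcp_rot: [[0.988, -0.156, 0.002], [-0.156, -0.988, -0.001], [0.002, 0.0, -1.0]]
force: [-0.1, -0.3, -0.9]
opening: 0.147
```

Emit:
send_rows(moves=[[[0.8, 7.3, 0.4, 0, 0, 0, -1], [0.8, 7.3, 0.4, 0, 0, 0, -1], [0.8, 7.3, 0.4, 0, 0, 0, -1], [0.8, 7.3, 0.3, 0, 0, 0, -1], [0.9, 7.3, 0.3, 0, 0, 0, -1]]])

```text
time_s: 10.5
position: [0.6135, -0.2331, 0.2829]
tcp_rot: [[0.793, -0.16, 0.588], [-0.174, -0.984, -0.034], [0.584, -0.075, -0.808]]
force: [0.7, 0.5, -1.1]
opening: 0.142
```

Run:
```python
from tgt import *
s=readout.read_state();print(s["position"].round(4),s["joint_positions"].round(1),s["force"].round(1))
for d in(.14,.08,0): rows(*tool(12,d))
```

```text
[ 0.6135 -0.2331  0.2829] [-40.3  19.6 101.2  38.   35.2  33.4] [ 0.7  0.5 -1.1]
turn tool deg [-0.06  0.81  0.16] shift tool cm [-1.71  0.58  5.66]
turn tool deg [-0.06  0.81  0.16] shift tool cm [-7.71  0.56  5.74]
turn tool deg [-0.06  0.81  0.16] shift tool cm [-15.71   0.54   5.85]
```

```bash
sed -i 's/from_euler("zy"/from_euler("ZY"/' fit.py; python3 fit.py
python3 - <<'E'
from tgt import *
print("V",V.round(4),np.degrees(V[3]),f(V).reshape(-1,2).round(1).tolist())
print("lip",proj(w3,[V[:3]+M(V)@[x,0,.008] for x in(-.008,.008)]).mean(0))
for d in(.14,.08,0): rows(*tool(12,d))
E
```

```text
[ 0.5069 -0.2075  0.1056 -0.192 ] -10.999094581620996
[[-0.8, 1.2], [0.2, 1.6], [-1.0, -3.9], [1.3, -3.5], [-0.0, 0.0], [0.2, -1.6], [0.2, -2.4], [-2.0, 3.4], [0.3, 1.4], [-0.6, -1.1], [-1.0, -0.0], [-0.8, -1.5], [2.1, 1.4], [-0.0, 0.5], [-0.9, -0.7], [-0.5, -1.1]]
w3 only [ 0.5056 -0.2073  0.1121 -0.1927]
[[-1.7, 0.4], [1.4, 1.0], [-1.7, -2.1], [1.8, -1.6], [-0.1, 1.6], [0.2, 0.3], [0.2, -0.4]]
stop ring [ 0.409  -0.1885  0.0591]
clip lips w3 pred [[336.9, 111.9], [325.7, 111.5], [337.9, 93.3], [326.4, 92.8]]
V [ 0.5064 -0.2075  0.1105 -0.194 ] -11.114357790251745 [[-1.3, -0.1], [1.2, 0.6], [-1.6, -3.1], [1.6, -2.5], [-0.1, 0.7], [0.1, -0.7], [0.1, -1.4], [-2.5, 4.3], [1.1, 2.5], [-0.6, -2.7], [-1.0, -1.6], [-0.6, -2.9], [2.3, 1.2], [0.4, 0.4], [-0.8, -0.5], [-0.5, -1.1]]
lip [331.84500358 102.92104981]
turn tool deg [-4.58  1.22 -1.06] shift tool cm [-1.75  0.03  5.57]
turn tool deg [-4.58  1.22 -1.06] shift tool cm [-7.75  0.14  5.69]
turn tool deg [-4.58  1.22 -1.06] shift tool cm [-15.75   0.3    5.85]
```

```bash
cat >> tgt.py <<'E'
V[2]=.108
E
sed -i 's/,V=V,G=G/,G=G/' tgt.py
python3 -c "
from tgt import *
rows(*tool(12,.14))"
```

```text
turn tool deg [-4.58  1.22 -1.06] shift tool cm [-1.9   0.05  5.77]
```

Emit:
send_rows(moves=[[[-4.6, 1.2, -1.1, 0, 0, 0, -1], [0, 0, 0, 0, 0, 0, -1], [0, 0, 0, -0.6, 0.1, 2, -1], [0, 0, 0, -0.6, 0.1, 2, -1], [0, 0, 0, -0.6, 0, 1.5, -1]]])

```text
time_s: 11.0
position: [0.6328, -0.239, 0.2274]
tcp_rot: [[0.786, -0.19, 0.588], [-0.153, -0.982, -0.114], [0.599, -0.0, -0.801]]
force: [-0.3, 0.4, -1.2]
opening: 0.147
```

```bash
cat > look.py <<'E'
from tgt import *
import sys
n=sys.argv[1]; s=readout.read_state();p,Rm=s["position"],s["tcp_rot"]
print(p.round(4),s["force"].round(1),s["joint_positions"].round(1));m=camera_model("scene");im=capture("scene")
X=[p+Rm@[x,0,-H] for x in(-.071-G,-G,-.11-G+.11,.178-G)];q=proj(m,X);print("probe tip,collar,grip,rear",q.round(1).tolist())
rr=proj(m,[V[:3]+M(V)@[x,0,0] for x in(-.11,-.091,-.07,0)]);print("rings",rr.round(1).tolist())
cv2.imwrite(f"pics/{n}.png",cv2.resize(im[140:260,230:350],(600,600),interpolation=cv2.INTER_CUBIC))
E
python3 look.py l1; python3 -c "
from tgt import *
for d in(.14,.1,.08):rows(*tool(12,d))"
```

```text
[ 0.6328 -0.239   0.2274] [-0.3  0.4 -1.2] [-37.2  25.2 103.5  42.5  23.   28.3]
probe tip,collar,grip,rear [[285.5, 190.9], [264.8, 185.8], [264.8, 185.8], [204.4, 170.8]]
rings [[305.9, 197.8], [300.3, 197.8], [294.0, 197.8], [272.0, 197.8]]
turn tool deg [-0.2   0.47  0.05] shift tool cm [-0.02 -0.6  -0.1 ]
turn tool deg [-0.2   0.47  0.05] shift tool cm [-4.02 -0.61 -0.07]
turn tool deg [-0.2   0.47  0.05] shift tool cm [-6.02 -0.61 -0.05]
```

View pics/l1.png

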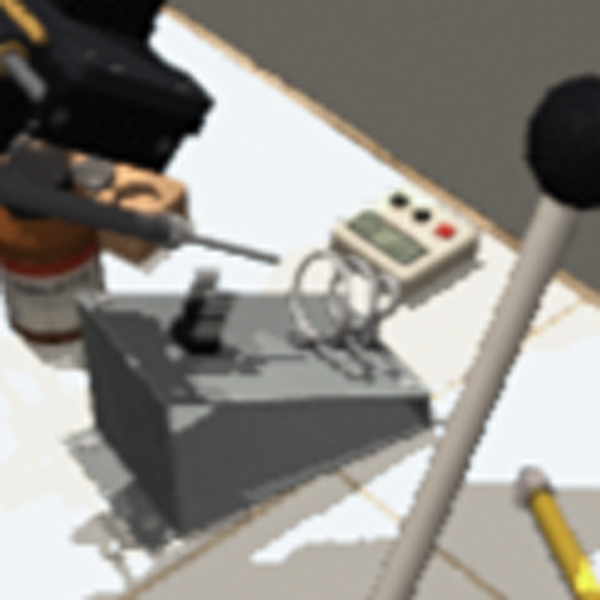

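```bash
sed -i 's/^V\[2\]=.*/V[2]=.1065/' tgt.py
python3 -c "
from tgt import *
for d in(.14,.085):rows(*tool(12,d))"
```

```text
turn tool deg [-0.2   0.47  0.05] shift tool cm [-0.11 -0.6   0.02]
turn tool deg [-0.2   0.47  0.05] shift tool cm [-5.61 -0.61  0.06]
```

Emit:
send_rows(moves=[[[-0.2, 0.5, 0, -0.1, -0.6, 0, -1], [0, 0, 0, 0, 0, 0, -1], [0, 0, 0, -1.8, 0, 0, -1], [0, 0, 0, -1.9, 0, 0, -1], [0, 0, 0, -1.8, 0, 0, -1]]])

```text
time_s: 11.55
position: [0.5883, -0.224, 0.1952]
tcp_rot: [[0.78, -0.193, 0.595], [-0.151, -0.981, -0.121], [0.607, 0.004, -0.795]]
force: [0.1, 0.6, -1.3]
opening: 0.149
```

```bash
sed -i 's/im\[140:260,230:350\],(600,600)/im[170:230,250:330],(800,600)/' look.py; python3 look.py l2; python3 -c "
from tgt import *
for d in(.085,.05,0):rows(*tool(12,d))"
```

```text
[ 0.5883 -0.224   0.1952] [ 0.1  0.6 -1.3] [-39.1  25.6 112.1  64.   18.2   4.2]
probe tip,collar,grip,rear [[302.0, 196.1], [282.8, 191.1], [282.8, 191.1], [226.8, 176.5]]
rings [[305.9, 198.2], [300.3, 198.2], [294.0, 198.2], [272.0, 198.3]]
turn tool deg [ 0.11 -0.04  0.03] shift tool cm [0.22 0.06 0.4 ]
turn tool deg [ 0.11 -0.04  0.03] shift tool cm [-3.28  0.06  0.4 ]
turn tool deg [ 0.11 -0.04  0.03] shift tool cm [-8.28  0.05  0.4 ]
```

View pics/l2.png

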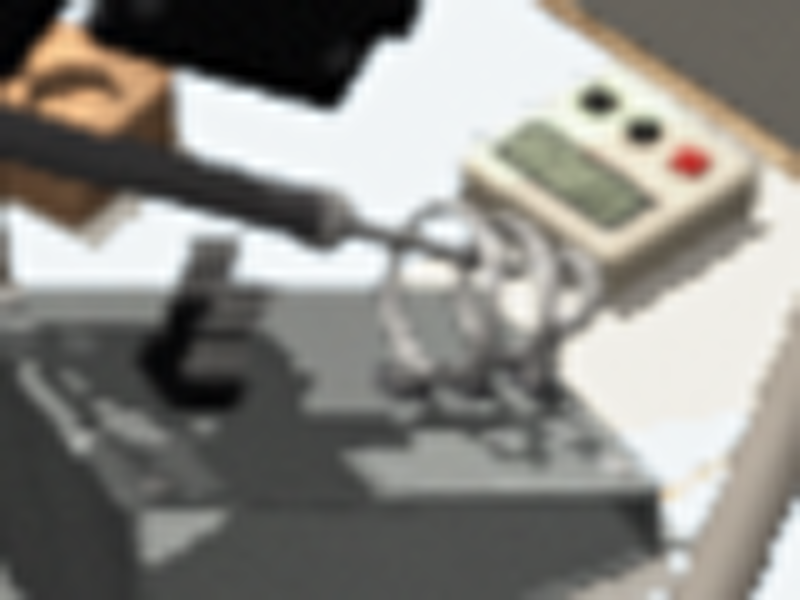

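Emit:
send_rows(moves=[[[0, 0, 0, 0, 0, 0.2, -1], [0, 0, 0, 0, 0.1, 0.2, -1], [0, 0, 0, 0, 0, 0, -1], [0, 0, 0, -0.3, 0, 0, -1], [0, 0, 0, -0.3, 0, 0, -1]]])

```text
time_s: 12.1
position: [0.5857, -0.2246, 0.1873]
tcp_rot: [[0.781, -0.194, 0.593], [-0.152, -0.981, -0.12], [0.605, 0.003, -0.796]]
force: [0.5, 0.0, -0.6]
opening: 0.151
```

```bash
python3 -c "
from tgt import *
s=readout.read_state();print(s['joint_positions'].round(1),s['force'].round(1))
for d in(.08,0):rows(*tool(12,d))"
```

```text
[-39.3  26.4 112.6  67.4  17.9   0.5] [ 0.5  0.  -0.6]
turn tool deg [ 0.19 -0.26  0.06] shift tool cm [-0.05 -0.16 -0.07]
turn tool deg [ 0.19 -0.26  0.06] shift tool cm [-8.05 -0.16 -0.1 ]
```

Emit:
send_rows(moves=[[[0.2, -0.2, 0, 0, -0.15, -0.05, -1], [0, 0, 0, 0, 0, 0, -1], [0, 0, 0, -0.4, 0, 0, -1], [0, 0, 0, -0.4, 0, 0, -1], [0, 0, 0, 0, 0, 0, -1]]])

```text
time_s: 12.6
position: [0.5787, -0.2215, 0.1822]
tcp_rot: [[0.784, -0.193, 0.59], [-0.154, -0.981, -0.115], [0.601, -0.001, -0.799]]
force: [-0.3, 0.5, -0.6]
opening: 0.147
```

```bash
python3 -c "
from tgt import *
s=readout.read_state();print(s['joint_positions'].round(1),s['force'].round(1))
for d in(.072,0):rows(*tool(12,d))"
```

```text
[-39.7  26.5 113.7  69.8  17.9  -2.4] [-0.3  0.5 -0.6]
turn tool deg [-0.04  0.04 -0.01] shift tool cm [ 0.06  0.02 -0.02]
turn tool deg [-0.04  0.04 -0.01] shift tool cm [-7.14  0.02 -0.02]
```

Emit:
send_rows(moves=[[[0, 0, 0, -0.3, 0, 0, -1], [0, 0, 0, -0.4, 0, 0, -1], [0, 0, 0, -0.4, 0, 0, -1], [0, 0, 0, -0.4, 0, 0, -1], [0, 0, 0, 0, 0, 0, -1]]])

```text
time_s: 13.1
position: [0.5669, -0.2193, 0.1732]
tcp_rot: [[0.784, -0.193, 0.59], [-0.154, -0.981, -0.115], [0.601, -0.0, -0.799]]
force: [-0.6, 0.2, -0.8]
opening: 0.151
```

```bash
python3 look.py l3; python3 -c "
from tgt import *
s=readout.read_state();print(s['joint_positions'].round(1),s['force'].round(1))
for d in(.057,0):rows(*tool(12,d))"
```

```text
[ 0.5669 -0.2193  0.1732] [-0.6  0.2 -0.8] [-40.5  27.  115.7  77.2  17.6 -10.7]
probe tip,collar,grip,rear [[309.6, 199.2], [290.9, 194.5], [290.9, 194.5], [236.6, 181.0]]
rings [[305.9, 198.2], [300.3, 198.2], [294.0, 198.2], [272.0, 198.3]]
[-40.5  27.  115.7  77.1  17.6 -10.7] [ 0.2 -0.1 -0.8]
turn tool deg [-0.02  0.01  0.  ] shift tool cm [ 0.01 -0.   -0.02]
turn tool deg [-0.02  0.01  0.  ] shift tool cm [-5.69 -0.   -0.02]
```

View pics/l3.png

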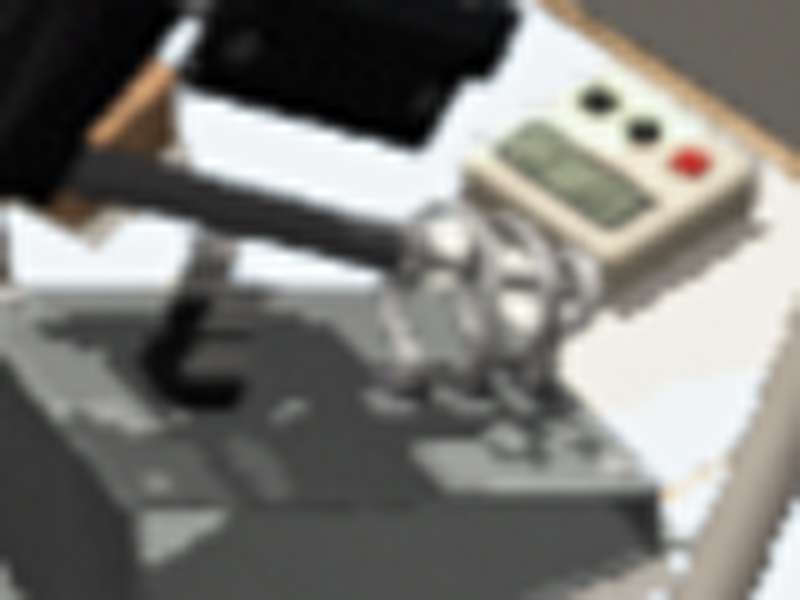

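Emit:
send_rows(moves=[[[0, 0, 0, -0.4, 0, 0, -1], [0, 0, 0, -0.5, 0, 0, -1], [0, 0, 0, -0.5, 0, 0, -1], [0, 0, 0, -0.4, 0, 0, -1], [0, 0, 0, 0, 0, 0, -1]]])

```text
time_s: 13.65
position: [0.553, -0.2166, 0.1625]
tcp_rot: [[0.784, -0.193, 0.59], [-0.154, -0.981, -0.116], [0.601, -0.0, -0.799]]
force: [0.2, 0.0, -0.7]
opening: 0.147
```

Emit:
send_rows(moves=[[[0, 0, 0, -0.4, 0, 0, -1], [0, 0, 0, -0.5, 0, 0, -1], [0, 0, 0, -0.5, 0, 0, -1], [0, 0, 0, -0.4, 0, 0, -1], [0, 0, 0, 0, 0, 0, -1]]])

```text
time_s: 14.15
position: [0.5391, -0.214, 0.1518]
tcp_rot: [[0.784, -0.193, 0.59], [-0.154, -0.981, -0.116], [0.602, -0.0, -0.799]]
force: [0.5, -0.5, -0.8]
opening: 0.15
```

```bash
python3 -c "
from tgt import *
s=readout.read_state();print(s['joint_positions'].round(1),s['force'].round(1))
for d in(.021,0):rows(*tool(12,d))"
```

```text
[-42.5  28.6 120.5  95.4  18.4 -31.7] [ 0.5 -0.5 -0.8]
turn tool deg [-0.01  0.01 -0.01] shift tool cm [ 0.01 -0.01 -0.02]
turn tool deg [-0.01  0.01 -0.01] shift tool cm [-2.09 -0.01 -0.02]
```

Emit:
send_rows(moves=[[[0, 0, 0, -0.4, 0, 0, -1], [0, 0, 0, -0.5, 0, 0, -1], [0, 0, 0, -0.4, 0, 0, -1], [0, 0, 0, -0.2, 0, 0, -1], [0, 0, 0, 0, 0, 0, -1]]])

```text
time_s: 14.65
position: [0.5275, -0.2117, 0.1429]
tcp_rot: [[0.784, -0.193, 0.591], [-0.154, -0.981, -0.116], [0.602, -0.0, -0.799]]
force: [0.2, -0.2, -1.0]
opening: 0.148
```

Emit:
send_rows(moves=[[[0, 0, 0, -0.2, 0, 0, -1], [0, 0, 0, -0.2, 0, 0, -1], [0, 0, 0, -0.1, 0, 0, -1], [0, 0, 0, 0, 0, 0, -1], [0, 0, 0, 0, 0, 0, -1]]])

```text
time_s: 15.15
position: [0.5249, -0.2115, 0.1409]
tcp_rot: [[0.782, -0.192, 0.593], [-0.153, -0.981, -0.116], [0.605, 0.0, -0.796]]
force: [4.8, -0.8, 3.6]
opening: 0.147
```

```bash
python3 -c "
from tgt import *
s=readout.read_state();print(s['joint_positions'].round(1),s['force'].round(1),(s['tcp_rot'].T@s['force']).round(1))
for d in(.0,):rows(*tool(12,d))"
```

```text
[-43.8  29.8 123.  105.   19.8 -43. ] [ 4.8 -0.8  3.6] [ 6.1 -0.2  0.1]
turn tool deg [-0.02 -0.21  0.04] shift tool cm [-0.29 -0.04 -0.03]
```

```bash
python3 -c "
from tgt import *
for a in(10,8,7,4,2,0):print(a);rows(*tool(a,.0025-.0015*(12-a)/12))"
```

```text
10
turn tool deg [-0.02 -2.21  0.04] shift tool cm [-0.1  -0.04  0.47]
8
turn tool deg [-0.02 -4.21  0.04] shift tool cm [-0.17 -0.04  0.96]
7
turn tool deg [-0.02 -5.21  0.04] shift tool cm [-0.22 -0.04  1.21]
4
turn tool deg [-0.02 -8.21  0.04] shift tool cm [-0.37 -0.04  1.94]
2
turn tool deg [ -0.02 -10.21   0.04] shift tool cm [-0.5  -0.04  2.42]
0
turn tool deg [ -0.02 -12.21   0.04] shift tool cm [-0.64 -0.04  2.9 ]
```

Emit:
send_rows(moves=[[[0, -1.2, 0, 0, 0, 0.3, -1], [0, -1.3, 0, 0, 0, 0.3, -1], [0, -1.3, 0, 0, 0, 0.3, -1], [0, -1.3, 0, 0, 0, 0.3, -1], [0, 0, 0, 0, 0, 0, -1]]])

```text
time_s: 15.65
position: [0.5308, -0.2126, 0.1302]
tcp_rot: [[0.833, -0.192, 0.519], [-0.162, -0.981, -0.103], [0.529, 0.002, -0.849]]
force: [4.1, -1.0, 0.3]
opening: 0.152
```

```bash
python3 look.py l4; python3 -c "
from tgt import *
s=readout.read_state();print(s['joint_positions'].round(1),(s['tcp_rot'].T@s['force']).round(1))
for a in(7,4,2,0):print(a);rows(*tool(a,.0025-.0015*(12-a)/12))"
```

```text
[ 0.5308 -0.2126  0.1302] [ 4.1 -1.   0.3] [-41.5  30.  118.8  79.6  15.7 -15.8]
probe tip,collar,grip,rear [[323.8, 200.5], [305.1, 197.9], [305.1, 197.9], [251.4, 190.7]]
rings [[305.9, 198.2], [300.3, 198.2], [294.0, 198.2], [272.0, 198.3]]
[-41.5  30.  118.9  79.8  15.8 -16. ] [4.5 0.6 1.5]
7
turn tool deg [0.02 0.03 0.08] shift tool cm [-0.04 -0.02  0.01]
4
turn tool deg [ 0.03 -2.97  0.08] shift tool cm [-0.14 -0.02  0.75]
2
turn tool deg [ 0.03 -4.97  0.08] shift tool cm [-0.22 -0.02  1.24]
0
turn tool deg [ 0.03 -6.97  0.08] shift tool cm [-0.32 -0.02  1.73]
```

Emit:
send_rows(moves=[[[0, -1.0, 0, 0, 0, 0.25, -1], [0, -1.0, 0, 0, 0, 0.25, -1], [0, -1.0, 0, 0, 0, 0.25, -1], [0, -1.0, 0, -0.1, 0, 0.25, -1], [0, 0, 0, 0, 0, 0, -1]]])

```text
time_s: 16.2
position: [0.5346, -0.213, 0.1219]
tcp_rot: [[0.867, -0.192, 0.461], [-0.169, -0.981, -0.091], [0.47, 0.001, -0.883]]
force: [2.7, 0.9, 5.5]
opening: 0.149
```

```bash
python3 -c "
from tgt import *
s=readout.read_state();print(s['joint_positions'].round(1),(s['tcp_rot'].T@s['force']).round(1))
for a in(3,0):print(a);rows(*tool(a,.0025-.0015*(12-a)/12))"
```

```text
[-40.   30.5 115.8  56.9  15.7   8.1] [ 4.8 -1.4 -3.7]
3
turn tool deg [ 0.03 -0.01  0.05] shift tool cm [-0.05 -0.    0.08]
0
turn tool deg [ 0.03 -3.01  0.05] shift tool cm [-0.14 -0.    0.82]
```

Emit:
send_rows(moves=[[[0, -1.0, 0, 0, 0, 0.3, -1], [0, -1.0, 0, 0, 0, 0.3, -1], [0, -1.0, 0, 0, 0, 0.3, -1], [0, 0, 0, 0, 0, 0.1, -1], [0, 0, 0, 0, 0, 0, -1]]])

```text
time_s: 16.7
position: [0.5383, -0.2136, 0.1126]
tcp_rot: [[0.89, -0.192, 0.414], [-0.174, -0.981, -0.082], [0.422, 0.001, -0.906]]
force: [-0.7, 2.1, 8.9]
opening: 0.149
```

```bash
python3 -c "
from tgt import *
s=readout.read_state();print(s['joint_positions'].round(1),(s['tcp_rot'].T@s['force']).round(1),s['moment'].round(2))
for a in(0,):print(a);rows(*tool(a,.001))"
```

```text
[-38.8  31.5 113.4  42.3  16.9  23.5] [ 2.8 -1.9 -8.6] [ 0.12 -0.04  0.1 ]
0
turn tool deg [0.02 0.02 0.03] shift tool cm [-0.05  0.02 -0.17]
```

Emit:
send_rows(moves=[[[0, 0, 0, 0, 0, 0.15, -1], [0, 0, 0, 0, 0, 0.15, -1], [0, 0, 0, 0, 0, 0, -1], [0, 0, 0, 0, 0, 0, -1], [0, 0, 0, 0, 0, 0, -1]]])

```text
time_s: 17.2
position: [0.5388, -0.2136, 0.1118]
tcp_rot: [[0.889, -0.193, 0.416], [-0.174, -0.981, -0.083], [0.424, 0.001, -0.906]]
force: [-9.9, 3.1, 25.3]
opening: 0.145
```

```bash
python3 look.py l5; python3 -c "
from tgt import *
s=readout.read_state();print((s['tcp_rot'].T@s['force']).round(1),s['moment'].round(2))
for a in(0,):print(a);rows(*tool(a,.001))"
```

```text
[ 0.5388 -0.2136  0.1118] [-9.9  3.1 25.3] [-38.8  31.6 113.4  42.9  16.7  22.9]
probe tip,collar,grip,rear [[325.1, 199.1], [305.1, 199.1], [305.1, 199.1], [248.3, 199.2]]
rings [[305.9, 198.2], [300.3, 198.2], [294.0, 198.2], [272.0, 198.3]]
[  1.7  -1.2 -29.1] [0.21 0.3  0.11]
0
turn tool deg [ 0.07 -0.07  0.05] shift tool cm [-0.06  0.02 -0.26]
```

View pics/l5.png

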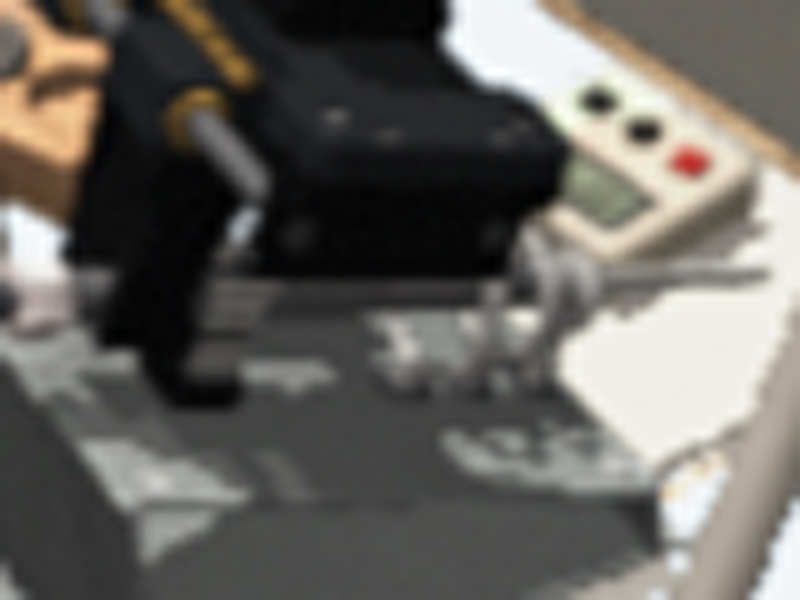

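Emit:
send_rows(moves=[[[0, 0, 0, 0, 0, -0.25, -1], [0, 0, 0, 0, 0, 0, 0.5], [0, 0, 0, 0, 0, 0, 0.5], [0, 0, 0, 0, 0, 0, 0.5], [0, 0, 0, 0, 0, 0, 0.5]]])

```text
time_s: 17.75
position: [0.5383, -0.2135, 0.1107]
tcp_rot: [[0.891, -0.192, 0.412], [-0.175, -0.981, -0.08], [0.42, -0.001, -0.908]]
force: [-0.1, 0.4, 0.5]
opening: 0.428
```

Emit:
send_rows(moves=[[[0, 0, 0, 0, 0, 0, 0.5], [0, 0, 0, 0, 0, 0, 0.5], [0, 0, 0, 0, 0, -0.5, 0.5], [0, 0, 0, 0, 0, -1, 0.5], [0, 0, 0, 0, 0, -1, 0.5]]])

```text
time_s: 18.25
position: [0.5283, -0.2117, 0.1345]
tcp_rot: [[0.89, -0.192, 0.413], [-0.174, -0.981, -0.081], [0.421, -0.0, -0.907]]
force: [0.2, -0.6, 0.4]
opening: 0.741
```

Emit:
send_rows(moves=[[[0, 0, 0, 0, 0, -1.5, 0.5], [0, 0, 0, 0, 0, -2, 0.5], [0, 0, 0, 0, 0, -2, 0.5], [0, 0, 0, 0, 0, -2, 0.5], [0, 0, 0, 0, 0, -2, 0.5]]])

```text
time_s: 18.75
position: [0.4886, -0.2039, 0.2212]
tcp_rot: [[0.89, -0.192, 0.413], [-0.174, -0.981, -0.081], [0.421, 0.0, -0.907]]
force: [0.5, 0.3, 0.7]
opening: 0.748
```

```bash
python3 -c "
from tgt import *
s=readout.read_state();print(s['position'],s['joint_positions'].round(1),s['force'].round(1))
V2=V[:3];A=lambda x,z=0:V2+M(V)@[x,0,z]
ims=[]
for c in('scene','wrist'):
    m=camera_model(c);im=capture(c);cv2.imwrite(f'pics/f_{c}.png',im);ims.append(im);print(c,'exp tip,collar,seat,rear',proj(m,[A(-.181),A(-.11),A(0),A(.068)]).round(1).tolist())
cv2.imwrite('pics/f.png',np.hstack([cv2.resize(ims[0][165:235,240:340],(400,280),interpolation=2),cv2.resize(ims[1],(400,280))]))
"
```

```text
[ 0.48862807 -0.20387343  0.22123873] [-42.2  16.2 114.1  25.4  30.5  39. ] [0.5 0.3 0.7]
scene exp tip,collar,seat,rear [[325.9, 198.2], [305.9, 198.2], [272.0, 198.3], [249.1, 198.3]]
wrist exp tip,collar,seat,rear [[321.3, 460.8], [321.4, 395.2], [321.6, 278.6], [321.8, 195.3]]
```

Emit:
send_rows(moves=[[[0, 0, 0, -2, 0, -2, 0.5], [0, 0, 0, -3, 0, -2, 0.5], [0, 0, 0, -3, 0, -1, 0.5], [0, 0, 0, -2, 0, -1, 0.5], [0, 0, 0, 0, 0, 0, 0.5]]])

```text
time_s: 19.35
position: [0.3732, -0.18, 0.2316]
tcp_rot: [[0.891, -0.194, 0.411], [-0.177, -0.981, -0.079], [0.419, -0.003, -0.908]]
force: [-0.6, 0.2, 0.5]
opening: 0.746
```

```bash
python3 -c "
from tgt import *
s=readout.read_state();print(s['position'],s['joint_positions'].round(1))
A=lambda x,z=0:V[:3]+M(V)@[x,0,z]
ims=[]
for c in('scene','wrist'):
    m=camera_model(c);im=capture(c);ims.append(im);q=proj(m,[A(-.181),A(-.11),A(0),A(.068)]);print(c,'exp tip,collar,seat,rear',q.round(1).tolist())
cx,cy=q[2].astype(int);x0,y0=max(cx-65,0),max(cy-90,0);k=ims[1][y0:y0+195,x0:x0+130];print('wrist off',x0,y0,k.shape)
cv2.imwrite('pics/f2.png',np.hstack([cv2.resize(ims[0][165:240,240:340],(400,600)[:1]+(300,),interpolation=2) if 0 else np.vstack([cv2.resize(ims[0][165:240,240:340],(400,300),interpolation=2),cv2.resize(ims[0],(400,300))]),cv2.resize(k,(400,600),interpolation=2)]))
"
```

```text
[ 0.37317221 -0.1800262   0.23161875] [-54.5   6.  126.9  32.1  32.9  21.7]
scene exp tip,collar,seat,rear [[325.9, 198.2], [305.9, 198.2], [272.0, 198.3], [249.1, 198.3]]
wrist exp tip,collar,seat,rear [[322.3, 332.1], [322.2, 266.2], [322.0, 150.2], [321.9, 68.3]]
wrist off 257 60 (195, 130, 3)
```

View pics/f2.png

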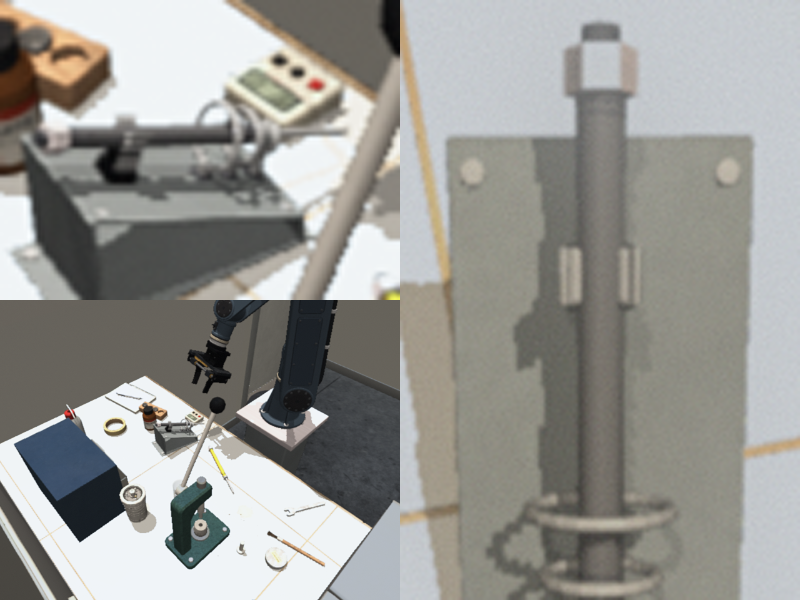

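```bash
python3 -c "
from rig import bot,readout
print(readout.read_state()['force'].round(1));print(bot.hand_in())"
```

```text
[ 0.3 -0.4 -1. ]
the job is handed in; nothing more can be done
None
```

I parked the grey probe in the holder and handed the job in at about 19.5 s of the 54 s allowed. The arm was clear of everything at the end, and the hand-in gave no verdict.

**Choice:** I took the grey probe and left the yellow look-alike alone. I gripped it about 30 mm behind `probe_handle`.

**Insertion:** I fed the tip through the rings at 12° steeper than the slope. There was no side load until the collar met the smallest ring, at about 6 N along the axis. I then swung the probe down about that ring and pressed it into the clip. The resistance rose from about 9 N to 29 N over roughly 1 mm, as it would on the saddle.

**Last checks:**
- **Clip:** in the wrist picture, the clip lips stand over the edges of the handle, closer together than the handle is wide, so it has snapped in.
- **Position:** the rear end was within about 1 pixel of where the fit of the holder put it. The scene picture shows the probe lying along the slope.
- **Bystanders:** the bottle and timer looked undisturbed in the last picture. I did not check the beaker separately; the arm stayed well clear of it.

**Not seen directly:** the gripper hid the collar on the smallest ring at the end. I judge it seated from the steady push-back along the axis during the swing (2–5 N) and from the measured depth, good to about 1–2 mm.

**Disagreement:** my first fit of the holder had its tilt and heading combined in the wrong order. I corrected it before the tip reached the rings. The cameras still disagreed by about 5 mm on the holder's height, so I set it by comparing the tip with the rings in one picture.

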